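# Load the autosampler from the carrier, keeping the order

### The job

Move the four colour-capped sample bottles out of the dark grey carrier into the four empty white pockets of the autosampler's run rack behind it, keeping them in the same order along the row, so that each bottle ends in the pocket straight behind its starting place. Set every bottle down upright on its pocket's floor: do not drop one or tip one over. Leave the brown bottle standing in its pocket.

Things in the scene. Friction and masses are not known exactly. Their poses are not given: they have to be found in the camera images.
- bottle_red: Loose round bottle, red screw cap and red stripe on a white jar, 86 mm tall, cap 38 mm wide (66 to 86 mm above its underside), body 36 mm wide, about 85 g, stiff. Origin: centre of the underside, z up. Starts upright in the carrier, underside 34 mm above the bench, 60 mm from the next; its x then points square across the row to the pockets, y along the row to the left.
- bottle_yellow: Loose round bottle, yellow screw cap and yellow stripe on a white jar, 86 mm tall, cap 38 mm wide (66 to 86 mm above its underside), body 36 mm wide, about 85 g, stiff. Origin: centre of the underside, z up. Starts upright in the carrier, underside 34 mm above the bench, 60 mm from the next; its x then points square across the row to the pockets, y along the row to the left.
- bottle_green: Loose round bottle, green screw cap and green stripe on a white jar, 86 mm tall, cap 38 mm wide (66 to 86 mm above its underside), body 36 mm wide, about 85 g, stiff. Origin: centre of the underside, z up. Starts upright in the carrier, underside 34 mm above the bench, 60 mm from the next; its x then points square across the row to the pockets, y along the row to the left.
- bottle_blue: Loose round bottle, blue screw cap and blue stripe on a white jar, 86 mm tall, cap 38 mm wide (66 to 86 mm above its underside), body 36 mm wide, about 85 g, stiff. Origin: centre of the underside, z up. Starts upright in the carrier, underside 34 mm above the bench, 60 mm from the next; its x then points square across the row to the pockets, y along the row to the left.
- pocket_red: Fixed white square pocket straight behind the place where the red-capped bottle starts. Outside 58 x 58 mm, inside 52 x 52 mm, 26 mm high, floor 3 mm thick. Origin: centre of its underside, 30 mm above the bench; x square across the row, away from the robot; y along the row to the left. Four alike in a row, 60 mm apart, 130 mm behind the carrier and in line with its places.
- pocket_yellow: Fixed white square pocket straight behind the place where the yellow-capped bottle starts. Outside 58 x 58 mm, inside 52 x 52 mm, 26 mm high, floor 3 mm thick. Origin: centre of its underside, 30 mm above the bench; x square across the row, away from the robot; y along the row to the left. Four alike in a row, 60 mm apart, 130 mm behind the carrier and in line with its places.
- pocket_green: Fixed white square pocket straight behind the place where the green-capped bottle starts. Outside 58 x 58 mm, inside 52 x 52 mm, 26 mm high, floor 3 mm thick. Origin: centre of its underside, 30 mm above the bench; x square across the row, away from the robot; y along the row to the left. Four alike in a row, 60 mm apart, 130 mm behind the carrier and in line with its places.
- pocket_blue: Fixed white square pocket straight behind the place where the blue-capped bottle starts. Outside 58 x 58 mm, inside 52 x 52 mm, 26 mm high, floor 3 mm thick. Origin: centre of its underside, 30 mm above the bench; x square across the row, away from the robot; y along the row to the left. Four alike in a row, 60 mm apart, 130 mm behind the carrier and in line with its places.
- carrier: Dark grey four-place bottle carrier, fixed at the front of the autosampler: 62 mm across, 244 mm along its row, walls 28 mm and end grips 58 mm high; each place leaves a bottle 8 mm of play all round. Origin: centre of its underside, 30 mm above the bench; x square across the row to the pockets, y along the row to the left.
- bottle_amber: Loose brown bottle, black cap, same size as the others, in a fifth pocket at the right end of the row, 60 mm from the next. It stays. Origin: centre of the underside. At the row's left end, 62 mm from the last pocket, a fixed rinse station 92 mm high; 107 mm behind the row a housing 120 mm high; 170 mm behind its left end a probe tower 312 mm high (heights above the bench).
There are look-alikes about, which are no part of the job. What is shaped like the bottle_green but turquoise is not meant. Of the things that look like the bottle_red, the larger one is meant.

How it is judged:
By the outcome, as a careful person would: the job done as asked, in the order asked, and still so for the second after the job is handed in, with the robot touching nothing.
It also fails if it takes over 86 s, if anything falls off the work surface, if the arm or the gripper's body presses on something with over 40 N, if the wrist force passes 120 N, or if a joint passes its speed limit or range.

### The arm

A 6-joint arm with a two-finger parallel gripper is mounted at the origin on the work surface. World frame = base frame: x ahead of the robot, y to its left, z up, the work surface at z = 0. Lengths are in m, angles in degrees, forces in N, time in s.
With the tool pointing down it reaches from about 0.3 to 0.75 m from the base axis. Payload 8.5 kg.
Tool frame: the origin (TCP) lies on the centre line of the jaws, within the pads' length; the fingertips stand 14 mm ahead of it and the grasp point (between the pads) lies 5 mm behind it; z points along the fingers, x is the direction in which the jaws open and shut, and the axes are right-handed (so a half turn about z gives the same grasp; the last joint's range is limited). The gripper opens to 85 mm and grips with 20 to 120 N. Pads are 22 mm wide; open, the fingers measure 114 mm over their backs; the gripper's body (76 mm by 85 mm) begins 54 mm behind the grasp point. The pads swing forward as they close: fully open they stand 13 mm farther back than shut.
Start: joints at [54.471, 21.807, 74.336, -0, 83.858, -12.336], TCP at [0.217, 0.506, 0.221] pointing down, gripper open.
Joint ranges: [-178.18, 178.18], [-50.72, 133.34], [12.68, 142.11], [-81.47, 261.47], [9.98, 163.14], [-165.26, 165.26]. Speed limits (degrees/s): [136.94, 136.94, 180, 180, 180, 180].

### API

Orientations are given as a 3x3 rotation matrix whose columns are the frame's x, y, z axes.
In Python, from rig import * gives the robot as it stands.
- The arm moves only by the shell command python3 -m crank 'ROWS' [FORCE]. ROWS is JSON, one flat list of numbers, 7 for each row, row after row: the turn, a rotation vector about the world's x, y, z in rad, then the shift along the world's x, y, z in m, then the opening in per cent of the stroke, from 0 (shut) to 100 (fully open). A call has 1 to 20 rows; each row shifts and turns the commanded pose from where the row before left it; what a row does not reach is not made up. A row lasts 1/10 s, in which the tool goes at most 50 mm and 8.59 degrees, less where a joint would pass 70% of its speed; a pose out of reach is approached as far as the arm can. A call is refused whole if a number of a shift passes 0.05 or a number of a turn 0.15, either way. A call with a gripper value outside its range is refused whole. The fingers move at their own pace and stop on an object; FORCE is the grip in N (left out, the last holds). Time passes only in rows, so rows that do not move let the fingers close. It gives the time, the measured TCP pose, the force and the opening at its end, in the units of the state.
- observe(): the state, without advancing time (a new reading comes with each control period).
- get_image(name): name is "scene" or "top"; returns a dict with "frame" (420x560x3 uint8, red, green, blue), "fov_y" (degrees; the focal length in pixels is half the picture's height over the tangent of half this angle, whatever the lens; pixels are square), "cx", "cy" (the principal point, pixels), "world_to_cam" (4x4, takes a point from world to camera coordinates). Camera axes: x right, y up, looking along -z (the intrinsics and any distortion apply to the point x, -y, -z); pixel columns grow to the right and rows downward; lengths in m; the calibration is good to about 2 mm. A picture is of the moment at which its call begins. There is no depth.
- close_job(): hands the job in, once; it reports no verdict.
The state is a dict: "time_s": time; "q": joint angles; "qvel": joint speeds; "joint_efforts": joint torques, N m; "position": TCP position; "tool_rot": TCP orientation; "ft_force": force on the tool from outside, world axes, zero at the start; "wrist_torque": the same for the moment, N m; "grip_width": finger opening in m.
Only numpy, scipy, OpenCV 4.12 (cv2) and the standard library are available. Lean on these libraries where they do the work, as an engineer would, in place of code of your own. Each camera call takes 0.05 s, during which the arm holds its last target. There are 200 camera calls.

## Working session

There is one attempt and no reset: what is moved stays moved. The work goes in short steps, Python scripts to look and compute and a shell command to move; the robot and the scene stay as the last step left them, time stands still between calls to the robot, and variables do not carry over. Pictures are saved under pics/ and viewed, about 12 in all and at most 16, crops included, and the job is handed in when it is done.

```bash
mkdir -p pics; python3 - <<'E'
from rig import *
import cv2
for n in("scene","top"):
    d=get_image(n); cv2.imwrite(f"pics/{n}0.png",d["frame"][:,:,::-1])
    print(n,d["fov_y"],d["cx"],d["cy"],d["world_to_cam"],[k for k in d])
    for k in d:
        if k not in("frame","fov_y","cx","cy","world_to_cam"):print(k,d[k])
s=observe();print(s)
E
```

```text
scene 43.764414664891596 278.93328114908275 209.99290222667724 [[-0.09995684  0.99477273 -0.02087684  0.04418514]
 [-0.66526253 -0.05121513  0.74485084  0.30349606]
 [ 0.7398881   0.08834152  0.66690433 -1.23018812]
 [ 0.          0.          0.          1.        ]] ['frame', 'fov_y', 'cx', 'cy', 'world_to_cam']
top 51.47693491858135 277.3892057363124 209.58733685969372 [[ 0.01940725 -0.99976781  0.00936423 -0.01906636]
 [ 0.99475146  0.02024929  0.10029705 -0.54224059]
 [-0.10046338  0.00736859  0.99491347 -0.63630642]
 [ 0.          0.          0.          1.        ]] ['frame', 'fov_y', 'cx', 'cy', 'world_to_cam']
{'time_s': 0.1, 'q': array([ 5.44711066e+01,  2.18385893e+01,  7.43795531e+01, -7.49956283e-04,
        8.38576727e+01, -1.23369736e+01]), 'qvel': array([-0.04662506, -0.1618496 , -0.04705966,  0.07699846,  0.03002295,
        0.02833451]), 'joint_efforts': array([ 3.43567313e-03, -4.49219263e+01, -2.31656313e+01, -2.36196574e-04,
        3.66179811e-03, -3.07614550e-05]), 'position': array([0.21644961, 0.50531974, 0.2200649 ]), 'tool_rot': array([[ 3.93810496e-01,  9.19191339e-01, -7.58350874e-04],
       [ 9.19190739e-01, -3.93811134e-01, -1.08443050e-03],
       [-1.29544614e-03, -2.70008987e-04, -9.99999124e-01]]), 'ft_force': array([ 0.16568159, -0.09968349, -0.72880635]), 'wrist_torque': array([-0.02651011,  0.06244285, -0.04463573]), 'grip_width': 0.08522845602290831}
```

View pics/top0.png

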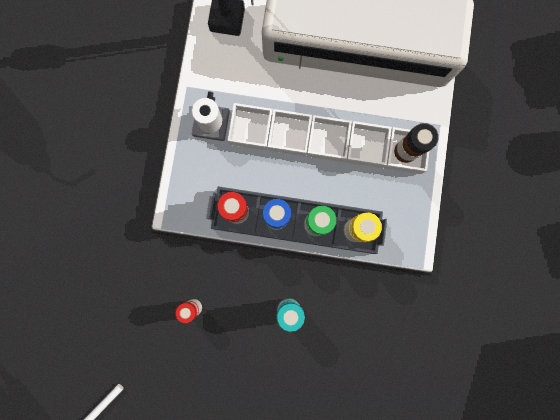

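View pics/scene0.png

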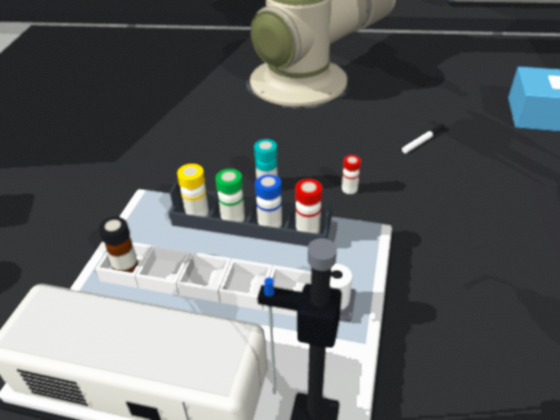

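Candidates, top view: red is (232,206) large in the carrier or (186,313) small on the bench. Green is (322,220), with the turquoise look-alike at (291,317). Blue is (277,213), yellow (367,227), and brown (420,140) stays. I choose the four in the carrier. Next is a close crop to check the choice and the rack corners.

```bash
cat > h.py <<'E'
import numpy as np, cv2
from rig import *
def K(d):
    f=d["frame"].shape[0]/2/np.tan(np.radians(d["fov_y"]/2)); return np.array([[f,0,d["cx"]],[0,f,d["cy"]],[0,0,1]])
F=np.diag([1,-1,-1.])
def proj(d,P,k1=0):
    T=np.array(d["world_to_cam"]); R=F@T[:3,:3]; t=F@T[:3,3]
    return cv2.projectPoints(np.float64(P).reshape(-1,1,3),cv2.Rodrigues(R)[0],t,K(d),np.array([k1,0,0,0.]))[0][:,0]
def ray(d,uv,z,k1=0):
    T=np.array(d["world_to_cam"]); R=F@T[:3,:3]; t=F@T[:3,3]
    n=cv2.undistortPoints(np.float64(uv).reshape(-1,1,2),K(d),np.array([k1,0,0,0.]))[:,0]
    v=np.c_[n,np.ones(len(n))]@R; c=-R.T@t
    return c+v*((z-c[2])/v[:,2])[:,None]
E
python3 - <<'E'
from h import *
d=get_image("top"); im=d["frame"][:,:,::-1]
cv2.imwrite("pics/top1.png",cv2.resize(im[90:262,190:450],None,fx=3,fy=3,interpolation=cv2.INTER_CUBIC))
g=im.astype(int)
hsv=cv2.cvtColor(np.ascontiguousarray(im),cv2.COLOR_BGR2HSV)
for n,(u,v) in dict(red=(232,206),blue=(277,213),green=(322,220),yellow=(367,227)).items():
    m=np.uint8((hsv[:,:,1]<90)&(hsv[:,:,2]>120))
    m2=np.zeros_like(m); cv2.circle(m2,(u,v),11,1,-1)
    _,l,st,ce=cv2.connectedComponentsWithStats(m&m2); i=1+np.argmax(st[1:,4])
    print(n,ce[i],st[i],ray(d,ce[i],.120)[0])
E
```

```text
red [231.28571429 205.32571429] [224 198  15  15 175] [0.53753702 0.05288621 0.12      ]
blue [276.47311828 212.24193548] [269 205  16  15 186] [ 0.52964101 -0.00646617  0.12      ]
green [321.88481675 219.20942408] [314 212  16  15 191] [ 0.5216935  -0.06603881  0.12      ]
yellow [367.16666667 226.20114943] [360 219  15  15 174] [ 0.51372088 -0.12536628  0.12      ]
```

View pics/top1.png

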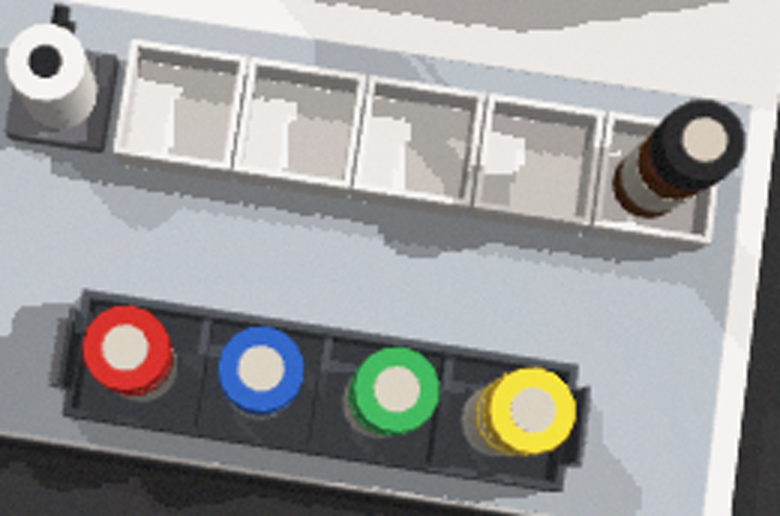

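The crop confirms the choice: four large caps in the carrier, left to right red, blue, green, yellow. The four empty pockets lie behind them and the brown bottle is in the fifth. Next I fit the rack's corners to the model.

```bash
python3 - <<'E'
from h import *
from scipy.optimize import least_squares
d=get_image("top")
# rack outer rim corners (crop px /3 + offset), z=.056 : row of 5 pockets; local coords x across, y along, origin = pocket red
uvr=np.array([(133,41),(113,153),(709,242)])/3+[190,90]
loc=np.array([(.029,.029),(-.029,.029),(-.029,-.269)])
W=ray(d,uvr,.056); print(W, np.linalg.norm(W[0]-W[1]),np.linalg.norm(W[2]-W[1]))
def tf(p,l):
    c,s=np.cos(p[2]),np.sin(p[2]); return np.c_[p[0]+c*l[:,0]-s*l[:,1],p[1]+s*l[:,0]+c*l[:,1]]
r=least_squares(lambda p:(tf(p,loc)-W[:,:2]).ravel(),[.66,.03,-.13]); p=r.x
print("pocket red",p[:2],np.degrees(p[2]),"res mm",r.fun*1000)
pk=tf(p,np.array([(0,-.06*i) for i in range(4)])); print("pockets",pk)
print("places",tf(p,np.array([(-.13,-.06*i) for i in range(4)])))
C=np.array([[0.5375,0.0529],[.5296,-.0065],[.5217,-.0660],[.5137,-.1254]])
# carrier: corners z .058
uvc=np.array([(83,290),(62,413),(578,366),(562,490)])/3+[190,90]; V=ray(d,uvc,.058)
print("carrier corners",V[:,:2],"ctr",V.mean(0))
im=d["frame"][:,:,::-1].copy()
E
```

```text
[[ 0.69718527  0.05926951  0.056     ]
 [ 0.64008155  0.06745244  0.056     ]
 [ 0.60179954 -0.2266803   0.056     ]] 0.05768704765628631 0.2966135227883427
pocket red [0.66504569 0.03517067] -7.438021538632619 res mm [ 0.37055183  0.90299069 -0.03768363  0.22836911 -0.33286819 -1.1313598 ]
pockets [[ 0.66504569  0.03517067]
 [ 0.65727847 -0.02432445]
 [ 0.64951125 -0.08381958]
 [ 0.64174403 -0.14331471]]
places [[ 0.53613957  0.05199965]
 [ 0.52837236 -0.00749548]
 [ 0.52060514 -0.06699061]
 [ 0.51283792 -0.12648574]]
carrier corners [[ 0.57124182  0.07969804]
 [ 0.51120902  0.0878127 ]
 [ 0.53900763 -0.16131352]
 [ 0.47898851 -0.15331773]] ctr [ 0.52511174 -0.03678013  0.058     ]
```

```bash
python3 -m crank '[0,0,-0.0926,0.0229,-0.0324,0,100, 0,0,-0.0926,0.0229,-0.0324,0,100, 0,0,-0.0926,0.0229,-0.0324,0,100, 0,0,-0.0926,0.0229,-0.0324,0,100, 0,0,-0.0926,0.0229,-0.0324,0,100, 0,0,-0.0926,0.0229,-0.0324,0,100, 0,0,-0.0926,0.0229,-0.0324,0,100, 0,0,-0.0926,0.0229,-0.0324,0,100, 0,0,-0.0926,0.0229,-0.0324,0,100, 0,0,-0.0926,0.0229,-0.0324,0,100, 0,0,-0.0926,0.0229,-0.0324,0,100, 0,0,-0.0926,0.0229,-0.0324,0,100, 0,0,-0.0926,0.0229,-0.0324,0,100, 0,0,-0.0926,0.0229,-0.0324,0,100, 0,0,0,0,0,0,100, 0,0,0,0,0,0,100, 0,0,0,0,0,0,100]' 40
```

```text
time_s: 1.9
position: [0.5367, 0.0526, 0.2206]
tool_rot: [[0.992, -0.129, -0.0], [-0.129, -0.992, 0.0], [-0.001, -0.0, -1.0]]
ft_force: [-0.0, 0.6, 0.7]
grip_width: 0.0855
```

```bash
python3 -m crank '[0,0,0,0.0008,0,-0.03,100, 0,0,0,0,0,-0.03,100, 0,0,0,0,0,-0.03,100, 0,0,0,0,0,-0.02,100, 0,0,0,0,0,-0.01,100, 0,0,0,0,0,0,100, 0,0,0,0,0,0,100]' && python3 - <<'E'
from h import *
for n in("scene","top"):
    d=get_image(n); im=d["frame"][:,:,::-1]; 
    c=im[120:260,150:390] if n=="scene" else im[130:290,150:400]
    cv2.imwrite(f"pics/a_{n}.png",cv2.resize(c,(600,int(600*c.shape[0]/c.shape[1]))))
a=[cv2.imread(f"pics/a_{n}.png") for n in("scene","top")]
cv2.imwrite("pics/a.png",cv2.resize(np.vstack(a),None,fx=.78,fy=.78))
E
```

```text
time_s: 2.6
position: [0.5384, 0.0523, 0.1017]
tool_rot: [[0.992, -0.129, 0.002], [-0.129, -0.992, -0.0], [0.002, -0.0, -1.0]]
ft_force: [-0.9, -0.6, 0.1]
grip_width: 0.0855
```

View pics/a.png

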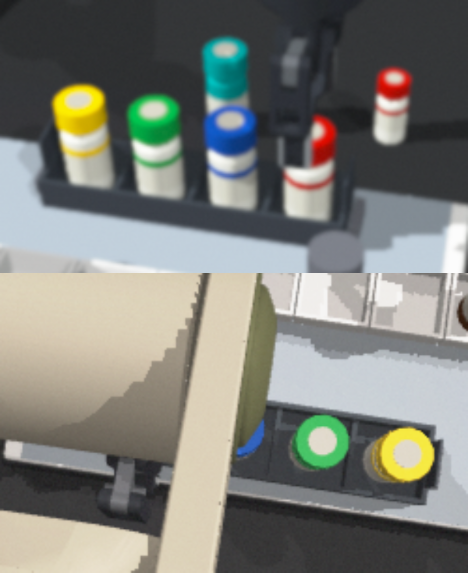

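```bash
python3 - <<'E'
from h import *
d=get_image("scene"); s=observe(); p=s["position"]; R=s["tool_rot"]
P=[[.5375,.0529,.12],[.5296,-.0065,.12],p+R@[.05,-.011,.0],p+R@[.05,.011,.0]]
print((proj(d,P)-[150,120])*2.5*.78)
E
```

```text
[[306.74377569 131.05117496]
 [227.60846581 120.55253072]
 [306.95527382 197.70864278]
 [276.53812881 193.34498418]]
```

The picture shows the front finger at (292,140) before the red cap. That agrees with the projection, so the jaws straddle the red bottle. Closing and lifting.

```bash
python3 -m crank '[0,0,0,0,0,0,30, 0,0,0,0,0,0,30, 0,0,0,0,0,0,30, 0,0,0,0,0,0,30, 0,0,0,0,0,0,30, 0,0,0,0,0,0,30, 0,0,0,0,0,0,30, 0,0,0,0,0,0,30]' 40
```

```text
time_s: 3.55
position: [0.5382, 0.0519, 0.1011]
tool_rot: [[0.992, -0.13, 0.001], [-0.13, -0.992, -0.0], [0.001, -0.0, -1.0]]
ft_force: [-0.9, -0.2, 5.3]
grip_width: 0.0358
```

```bash
python3 - <<'E'
from h import *
d=get_image("scene"); im=d["frame"][:,:,::-1]; cv2.imwrite("pics/b.png",cv2.resize(im[130:250,240:370],None,fx=4,fy=4,interpolation=cv2.INTER_CUBIC))
s=observe();print(s["ft_force"],s["grip_width"],s["wrist_torque"])
E
```

```text
[-1.62848287  0.69410217  5.99058018] 0.03596489485856619 [-0.01953495  0.21842431  0.01619244]
```

View pics/b.png

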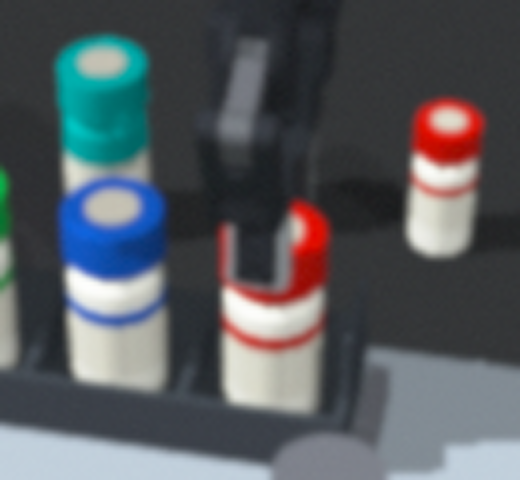

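The pads sit on the red cap, whose face is at about (265,250), and the bottle is still upright. Lifting and carrying it straight back.

```bash
python3 -m crank '[0,0,0,0,0,0.005,30, 0,0,0,0,0,0.01,30, 0,0,0,0,0,0.015,30, 0,0,0,0,0,0.015,30, 0,0,0,0.01,-0.0014,0,30, 0,0,0,0.02,-0.0028,0,30, 0,0,0,0.02,-0.0028,0,30, 0,0,0,0.02,-0.0027,0,30, 0,0,0,0.02,-0.0027,0,30, 0,0,0,0.02,-0.0027,0,30, 0,0,0,0.012,-0.0016,0,30, 0,0,0,0.005,-0.0007,0,30, 0,0,0,0,0,0,30, 0,0,0,0,0,0,30, 0,0,0,0,0,0,30]' && python3 - <<'E'
from h import *
d=get_image("scene"); im=d["frame"][:,:,::-1]; cv2.imwrite("pics/c.png",cv2.resize(im[170:330,210:370],None,fx=3.5,fy=3.5,interpolation=cv2.INTER_CUBIC))
E
```

```text
time_s: 5.1
position: [0.6646, 0.0347, 0.1457]
tool_rot: [[0.992, -0.13, -0.0], [-0.13, -0.992, 0.0], [-0.0, -0.0, -1.0]]
ft_force: [-0.0, -0.8, -0.6]
grip_width: 0.0352
```

View pics/c.png

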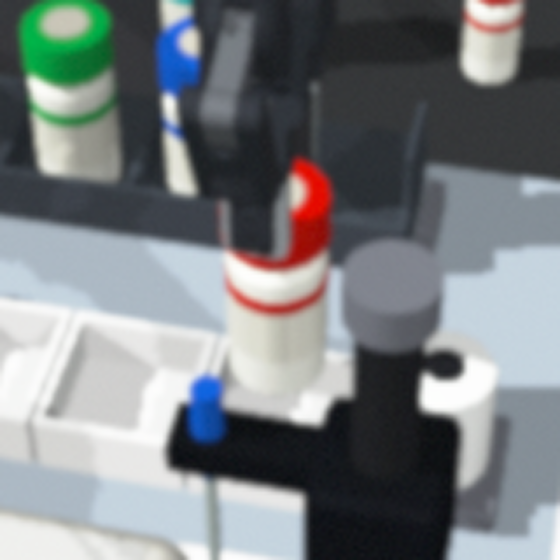

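Red hangs upright over the leftmost pocket, its base at about (275,380) inside the rim. Lowering.

```bash
python3 -m crank '[0,0,0,0,0,-0.01,30, 0,0,0,0,0,-0.015,30, 0,0,0,0,0,-0.01,30, 0,0,0,0,0,-0.005,30, 0,0,0,0,0,-0.002,30, 0,0,0,0,0,-0.002,30, 0,0,0,0,0,-0.001,30, 0,0,0,0,0,0,30, 0,0,0,0,0,0,30]'
```

```text
time_s: 6.05
position: [0.6651, 0.0345, 0.101]
tool_rot: [[0.992, -0.13, 0.001], [-0.13, -0.992, -0.0], [0.001, 0.0, -1.0]]
ft_force: [-0.0, 0.0, -1.3]
grip_width: 0.0356
```

```bash
python3 -m crank '[0,0,0,0,0,-0.0005,30, 0,0,0,0,0,-0.0005,30, 0,0,0,0,0,0,30, 0,0,0,0,0,0,30]'
```

```text
time_s: 6.45
position: [0.6651, 0.0345, 0.1001]
tool_rot: [[0.992, -0.13, 0.001], [-0.13, -0.992, -0.0], [0.001, -0.0, -1.0]]
ft_force: [-1.0, 0.1, 4.1]
grip_width: 0.0357
```

```bash
python3 -m crank '[0,0,0,0,0,0,50, 0,0,0,0,0,0,60, 0,0,0,0,0,0,80, 0,0,0,0,0,0,90, 0,0,0,0,0,0,90, 0,0,0,0,0,0.02,90, 0,0,0,0,0,0.03,90, 0,0,0,0,0,0.025,100, 0,0,0,0,0,0,100, 0,0,0,0,0,0,100]' && python3 - <<'E'
from h import *
d=get_image("scene"); im=d["frame"][:,:,::-1]; cv2.imwrite("pics/d.png",cv2.resize(im[170:330,210:370],None,fx=3.5,fy=3.5,interpolation=cv2.INTER_CUBIC))
E
```

```text
time_s: 7.45
position: [0.6649, 0.0346, 0.1745]
tool_rot: [[0.992, -0.13, 0.0], [-0.13, -0.992, -0.0], [0.0, 0.0, -1.0]]
ft_force: [0.7, 0.2, -0.8]
grip_width: 0.0848
```

View pics/d.png

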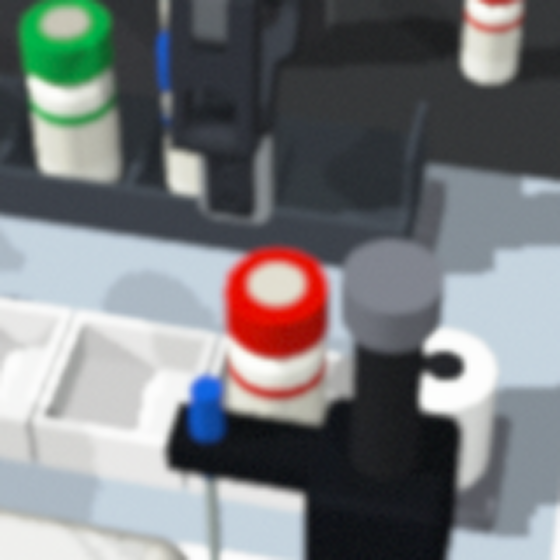

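Red stands upright in its pocket, cap at (277,290). Next is blue.

```bash
python3 -m crank '[0,0,0,-0.027,-0.0082,0,100, 0,0,0,-0.027,-0.0082,0,100, 0,0,0,-0.027,-0.0082,0,100, 0,0,0,-0.027,-0.0082,0,100, 0,0,0,-0.0268,-0.0082,0,100, 0,0,0,0,0,0,100, 0,0,0,0,0,-0.025,100, 0,0,0,0,0,-0.025,100, 0,0,0,0,0,-0.015,100, 0,0,0,0,0,-0.009,100, 0,0,0,0,0,0,100, 0,0,0,0,0,0,60, 0,0,0,0,0,0,30, 0,0,0,0,0,0,30, 0,0,0,0,0,0,30, 0,0,0,0,0,0,30, 0,0,0,0,0,0,30, 0,0,0,0,0,0,30, 0,0,0,0,0,0,30, 0,0,0,0,0,0,30]'
```

```text
time_s: 9.5
position: [0.5305, -0.0066, 0.1015]
tool_rot: [[0.992, -0.13, 0.002], [-0.13, -0.992, -0.0], [0.002, 0.0, -1.0]]
ft_force: [-1.7, -0.1, 7.0]
grip_width: 0.0357
```

```bash
python3 -m crank '[0,0,0,0,0,0.005,30, 0,0,0,0,0,0.01,30, 0,0,0,0,0,0.015,30, 0,0,0,0,0,0.015,30, 0,0,0,0.01,-0.0014,0,30, 0,0,0,0.02,-0.0028,0,30, 0,0,0,0.02,-0.0028,0,30, 0,0,0,0.02,-0.0028,0,30, 0,0,0,0.02,-0.0028,0,30, 0,0,0,0.02,-0.0028,0,30, 0,0,0,0.012,-0.0016,0,30, 0,0,0,0.005,-0.0007,0,30, 0,0,0,0,0,0,30, 0,0,0,0,0,0,30]' && python3 - <<'E'
from h import *
d=get_image("scene"); im=d["frame"][:,:,::-1]; cv2.imwrite("pics/e.png",cv2.resize(im[170:330,160:320],None,fx=3.5,fy=3.5,interpolation=cv2.INTER_CUBIC))
E
```

```text
time_s: 10.9
position: [0.6568, -0.024, 0.1453]
tool_rot: [[0.992, -0.13, -0.001], [-0.13, -0.992, 0.0], [-0.001, -0.0, -1.0]]
ft_force: [-0.8, -0.2, -1.2]
grip_width: 0.0357
```

View pics/e.png

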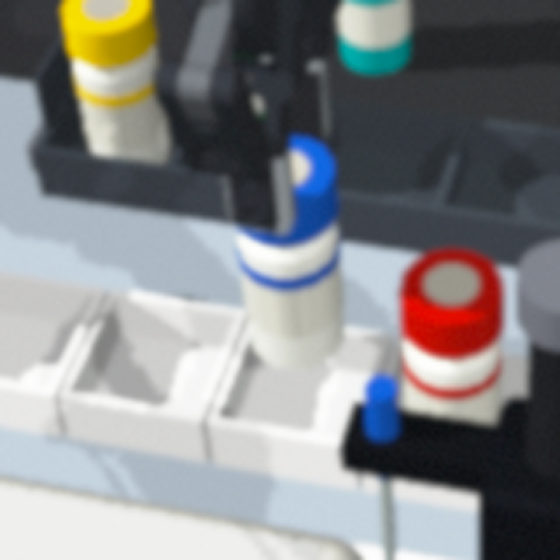

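Blue hangs upright over its pocket, base at about (290,350). Lowering.

```bash
python3 -m crank '[0,0,0,0,0,-0.01,30, 0,0,0,0,0,-0.015,30, 0,0,0,0,0,-0.01,30, 0,0,0,0,0,-0.005,30, 0,0,0,0,0,-0.002,30, 0,0,0,0,0,-0.002,30, 0,0,0,0,0,-0.001,30, 0,0,0,0,0,-0.0005,30, 0,0,0,0,0,0,30, 0,0,0,0,0,0,30]'
```

```text
time_s: 11.95
position: [0.6574, -0.0242, 0.1006]
tool_rot: [[0.992, -0.13, 0.001], [-0.13, -0.992, -0.0], [0.001, 0.0, -1.0]]
ft_force: [-0.4, -1.7, 1.5]
grip_width: 0.0359
```

```bash
python3 -m crank '[0,0,0,0,0,-0.0005,30, 0,0,0,0,0,0,30, 0,0,0,0,0,0,50, 0,0,0,0,0,0,60, 0,0,0,0,0,0,80, 0,0,0,0,0,0,90, 0,0,0,0,0,0,90, 0,0,0,0,0,0.02,90, 0,0,0,0,0,0.03,90, 0,0,0,0,0,0.025,100, 0,0,0,0,0,0,100, 0,0,0,-0.027,-0.0084,0,100, 0,0,0,-0.027,-0.0084,0,100, 0,0,0,-0.027,-0.0084,0,100, 0,0,0,-0.027,-0.0083,0,100, 0,0,0,-0.027,-0.0083,0,100, 0,0,0,0,0,0,100]' && python3 - <<'E'
from h import *
d=get_image("scene"); im=d["frame"][:,:,::-1]; cv2.imwrite("pics/f.png",cv2.resize(im[160:330,100:360],None,fx=2.5,fy=2.5,interpolation=cv2.INTER_CUBIC))
E
```

```text
time_s: 13.65
position: [0.5195, -0.0663, 0.1742]
tool_rot: [[0.991, -0.131, -0.002], [-0.131, -0.991, 0.0], [-0.002, -0.0, -1.0]]
ft_force: [0.0, 0.1, 0.3]
grip_width: 0.0855
```

View pics/f.png

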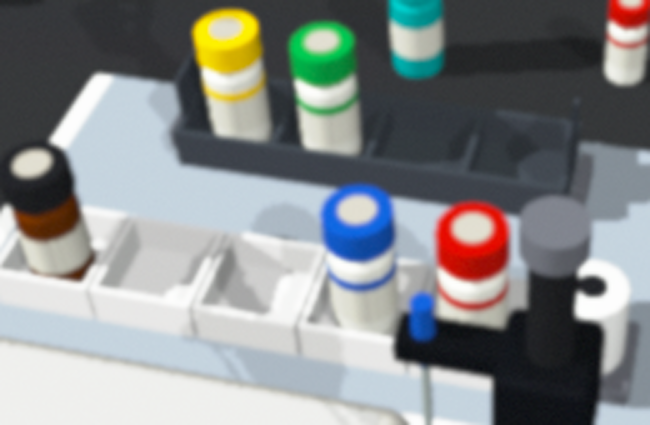

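Blue and red stand upright at (357,220) and (472,235). Green at (322,55) is free to take.

```bash
python3 -m crank '[0,0,0,0,0,-0.025,100, 0,0,0,0,0,-0.025,100, 0,0,0,0,0,-0.015,100, 0,0,0,0,0,-0.0085,100, 0,0,0,0,0,0,100, 0,0,0,0,0,0,60, 0,0,0,0,0,0,30, 0,0,0,0,0,0,30, 0,0,0,0,0,0,30, 0,0,0,0,0,0,30, 0,0,0,0,0,0,30, 0,0,0,0,0,0,30, 0,0,0,0,0,0,30, 0,0,0,0,0,0,30]'
```

```text
time_s: 15.1
position: [0.5226, -0.0661, 0.102]
tool_rot: [[0.992, -0.13, 0.002], [-0.13, -0.992, -0.001], [0.002, 0.0, -1.0]]
ft_force: [-1.5, 0.1, 4.5]
grip_width: 0.0355
```

```bash
python3 -m crank '[0,0,0,0,0,0.005,30, 0,0,0,0,0,0.01,30, 0,0,0,0,0,0.015,30, 0,0,0,0,0,0.015,30, 0,0,0,0,0,0,30]'
```

```text
time_s: 15.6
position: [0.5231, -0.0662, 0.1483]
tool_rot: [[0.992, -0.13, 0.004], [-0.13, -0.992, -0.001], [0.004, 0.001, -1.0]]
ft_force: [1.3, -0.5, -0.9]
grip_width: 0.0355
```

```bash
python3 -m crank '[0,0,0,0.01,-0.0014,0,30, 0,0,0,0.02,-0.0028,0,30, 0,0,0,0.02,-0.0028,0,30, 0,0,0,0.02,-0.0028,0,30, 0,0,0,0.02,-0.0028,0,30, 0,0,0,0.02,-0.0028,0,30, 0,0,0,0.012,-0.0016,0,30, 0,0,0,0.005,-0.0007,0,30, 0,0,0,0,0,0,30, 0,0,0,0,0,0,30]' && python3 - <<'E'
from h import *
d=get_image("scene"); im=d["frame"][:,:,::-1]; cv2.imwrite("pics/g.png",cv2.resize(im[160:330,100:360],None,fx=2.5,fy=2.5,interpolation=cv2.INTER_CUBIC))
E
```

```text
time_s: 16.6
position: [0.6488, -0.0836, 0.1457]
tool_rot: [[0.992, -0.13, -0.001], [-0.13, -0.992, 0.0], [-0.001, -0.0, -1.0]]
ft_force: [-0.3, -0.1, 0.1]
grip_width: 0.0357
```

View pics/g.png

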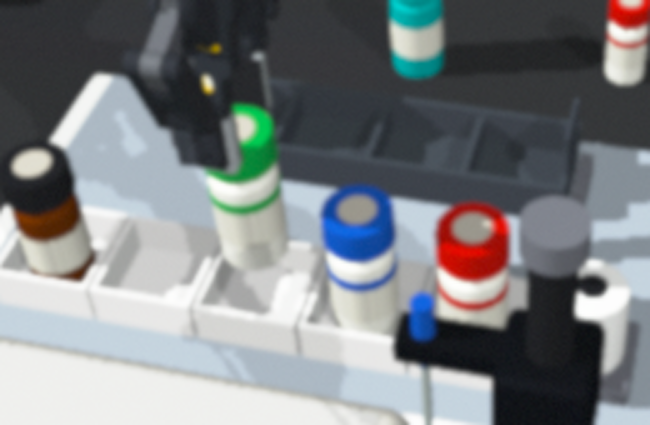

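Green hangs upright over its pocket, base at about (252,260). Lowering.

```bash
python3 -m crank '[0,0,0,0,0,-0.01,30, 0,0,0,0,0,-0.015,30, 0,0,0,0,0,-0.01,30, 0,0,0,0,0,-0.005,30, 0,0,0,0,0,-0.002,30, 0,0,0,0,0,-0.002,30, 0,0,0,0,0,-0.001,30, 0,0,0,0,0,-0.0005,30, 0,0,0,0,0,0,30, 0,0,0,0,0,0,30]'
```

```text
time_s: 17.65
position: [0.6494, -0.0837, 0.1011]
tool_rot: [[0.992, -0.13, 0.001], [-0.13, -0.992, -0.0], [0.001, 0.0, -1.0]]
ft_force: [-0.8, 0.8, 1.8]
grip_width: 0.0355
```

```bash
python3 -m crank '[0,0,0,0,0,-0.0005,30, 0,0,0,0,0,0,30, 0,0,0,0,0,0,50, 0,0,0,0,0,0,60, 0,0,0,0,0,0,80, 0,0,0,0,0,0,90, 0,0,0,0,0,0,90, 0,0,0,0,0,0.02,90, 0,0,0,0,0,0.03,90, 0,0,0,0,0,0.025,100, 0,0,0,0,0,0,100, 0,0,0,-0.027,-0.0084,0,100, 0,0,0,-0.027,-0.0084,0,100, 0,0,0,-0.027,-0.0084,0,100, 0,0,0,-0.027,-0.0083,0,100, 0,0,0,-0.027,-0.0083,0,100, 0,0,0,0,0,0,100, 0,0,0,0,0,0,100]' && python3 - <<'E'
from h import *
d=get_image("scene"); im=d["frame"][:,:,::-1]; cv2.imwrite("pics/i.png",cv2.resize(im[160:330,100:360],None,fx=2.5,fy=2.5,interpolation=cv2.INTER_CUBIC))
E
```

```text
time_s: 19.45
position: [0.5141, -0.1256, 0.1749]
tool_rot: [[0.991, -0.131, -0.0], [-0.131, -0.991, 0.0], [-0.0, -0.0, -1.0]]
ft_force: [0.7, -0.4, -0.2]
grip_width: 0.0854
```

View pics/i.png

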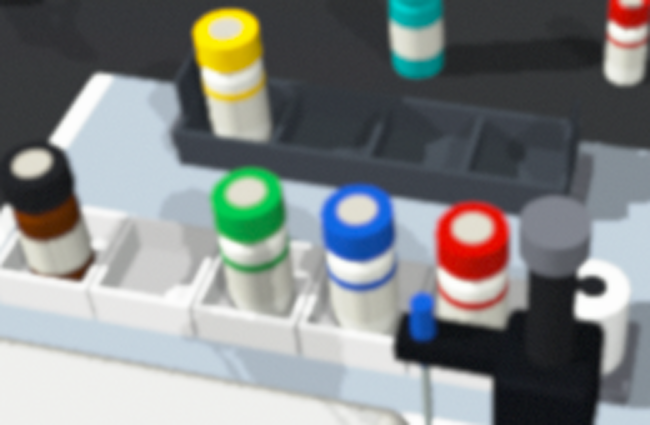

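Green stands upright at (250,240). Yellow is last.

```bash
python3 -m crank '[0,0,0,0,0,-0.025,100, 0,0,0,0,0,-0.025,100, 0,0,0,0,0,-0.015,100, 0,0,0,0,0,-0.0085,100, 0,0,0,0,0,0,100, 0,0,0,0,0,0,60, 0,0,0,0,0,0,30, 0,0,0,0,0,0,30, 0,0,0,0,0,0,30, 0,0,0,0,0,0,30, 0,0,0,0,0,0,30, 0,0,0,0,0,0,30, 0,0,0,0,0,0,30, 0,0,0,0,0,0,30]'
```

```text
time_s: 20.9
position: [0.5145, -0.1257, 0.1025]
tool_rot: [[0.992, -0.13, 0.001], [-0.13, -0.992, -0.001], [0.002, 0.001, -1.0]]
ft_force: [-1.5, 0.6, 4.8]
grip_width: 0.0353
```

```bash
python3 -m crank '[0,0,0,0,0,0.005,30, 0,0,0,0,0,0.01,30, 0,0,0,0,0,0.015,30, 0,0,0,0,0,0.015,30, 0,0,0,0,0,0,30]'
```

```text
time_s: 21.4
position: [0.5151, -0.1259, 0.1488]
tool_rot: [[0.992, -0.13, 0.004], [-0.13, -0.992, -0.002], [0.004, 0.001, -1.0]]
ft_force: [-0.6, 0.6, -1.2]
grip_width: 0.0356
```

```bash
python3 -m crank '[0,0,0,0.01,-0.0014,0,30, 0,0,0,0.02,-0.0028,0,30, 0,0,0,0.02,-0.0028,0,30, 0,0,0,0.02,-0.0028,0,30, 0,0,0,0.02,-0.0028,0,30, 0,0,0,0.02,-0.0028,0,30, 0,0,0,0.012,-0.0016,0,30, 0,0,0,0.005,-0.0007,0,30, 0,0,0,0,0,0,30, 0,0,0,0,0,0,30]' && python3 - <<'E'
from h import *
d=get_image("scene"); im=d["frame"][:,:,::-1]; cv2.imwrite("pics/j.png",cv2.resize(im[160:330,70:330],None,fx=2.5,fy=2.5,interpolation=cv2.INTER_CUBIC))
E
```

```text
time_s: 22.4
position: [0.6408, -0.143, 0.1462]
tool_rot: [[0.992, -0.13, -0.001], [-0.13, -0.992, 0.0], [-0.001, -0.0, -1.0]]
ft_force: [-0.7, -0.5, 0.4]
grip_width: 0.0357
```

View pics/j.png

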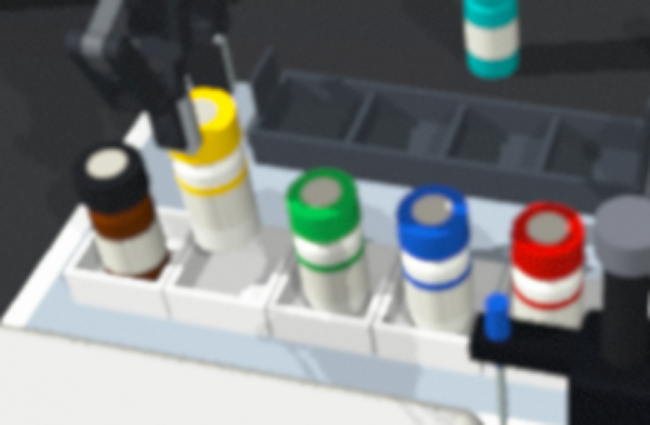

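Yellow hangs upright over the last empty pocket, base at about (225,240), clear of the brown bottle. Lowering.

```bash
python3 -m crank '[0,0,0,0,0,-0.01,30, 0,0,0,0,0,-0.015,30, 0,0,0,0,0,-0.01,30, 0,0,0,0,0,-0.005,30, 0,0,0,0,0,-0.002,30, 0,0,0,0,0,-0.002,30, 0,0,0,0,0,-0.001,30, 0,0,0,0,0,-0.0005,30, 0,0,0,0,0,0,30, 0,0,0,0,0,0,30]'
```

```text
time_s: 23.45
position: [0.6414, -0.1432, 0.1017]
tool_rot: [[0.992, -0.13, 0.001], [-0.13, -0.992, -0.0], [0.001, 0.0, -1.0]]
ft_force: [-0.6, -0.9, 2.2]
grip_width: 0.0355
```

Contact is felt. Release, rise and retreat toward the front, so that the top camera can see.

```bash
python3 -m crank '[0,0,0,0,0,-0.0005,30, 0,0,0,0,0,0,30, 0,0,0,0,0,0,50, 0,0,0,0,0,0,60, 0,0,0,0,0,0,80, 0,0,0,0,0,0,90, 0,0,0,0,0,0,90, 0,0,0,0,0,0.02,90, 0,0,0,0,0,0.03,90, 0,0,0,0,0,0.04,100, 0,0,0,0,0,0.03,100, 0,0,0,-0.03,0,0,100, 0,0,0,-0.04,0,0,100, 0,0,0,-0.04,0,0,100, 0,0,0,-0.04,0,0,100, 0,0,0,-0.04,0,0,100, 0,0,0,-0.03,0,0,100, 0,0,0,0,0,0,100]'
python3 -m crank '[0,0,0,-0.01,-0.03,0,100, 0,0,0,-0.01,-0.04,0,100, 0,0,0,-0.01,-0.04,0,100, 0,0,0,-0.01,-0.04,0,100, 0,0,0,-0.01,-0.04,0,100, 0,0,0,-0.01,-0.04,0,100, 0,0,0,0,-0.03,0,100, 0,0,0,0,0,0,100, 0,0,0,0,0,0,100]' && python3 - <<'E'
from h import *
d=get_image("top"); t=d["frame"][:,:,::-1]; a=cv2.resize(t[90:262,190:450],(600,397),interpolation=cv2.INTER_CUBIC)
d2=get_image("scene"); s=d2["frame"][:,:,::-1][160:330,70:360]; cv2.imwrite("pics/k1.png",a)
cv2.imwrite("pics/k.png",cv2.resize(np.vstack([a,cv2.resize(s,(600,352))]),None,fx=.8,fy=.8))
hsv=cv2.cvtColor(np.ascontiguousarray(t),cv2.COLOR_BGR2HSV)
P=np.array([[.6650,.0352],[.6573,-.0243],[.6495,-.0838],[.6417,-.1433]])
m=np.uint8((hsv[:,:,1]<90)&(hsv[:,:,2]>120))
for n,p in zip(("red","blue","green","yellow"),P):
    u=proj(d,[[*p,.119]])[0]; m2=np.zeros_like(m); cv2.circle(m2,tuple(int(round(x)) for x in u),11,1,-1)
    _,l,st,ce=cv2.connectedComponentsWithStats(m&m2); i=1+np.argmax(st[1:,4])
    print(n,u.round(1),ce[i].round(1),st[i,4],"err mm",((ray(d,ce[i],.119)[0,:2]-p)*1000).round(1))
E
```

```text
time_s: 25.25
position: [0.4186, -0.1427, 0.2211]
tool_rot: [[0.991, -0.131, -0.0], [-0.131, -0.991, -0.0], [-0.0, 0.0, -1.0]]
ft_force: [0.7, -0.0, 0.4]
grip_width: 0.0856
time_s: 26.15
position: [0.3615, -0.4033, 0.2201]
tool_rot: [[0.991, -0.131, -0.0], [-0.131, -0.991, 0.001], [-0.0, -0.001, -1.0]]
ft_force: [0.2, 0.3, 1.3]
grip_width: 0.0855
red [247.4 111.3] [247.1 111.5] 165 err mm [-0.4  0.4]
blue [291.6 117.8] [291.5 118.5] 170 err mm [-1.   0.2]
green [335.9 124.5] [335.9 125.2] 180 err mm [-1.1  0.1]
yellow [380.2 131.1] [380.1 131.9] 168 err mm [-1.   0.1]
```

View pics/k.png

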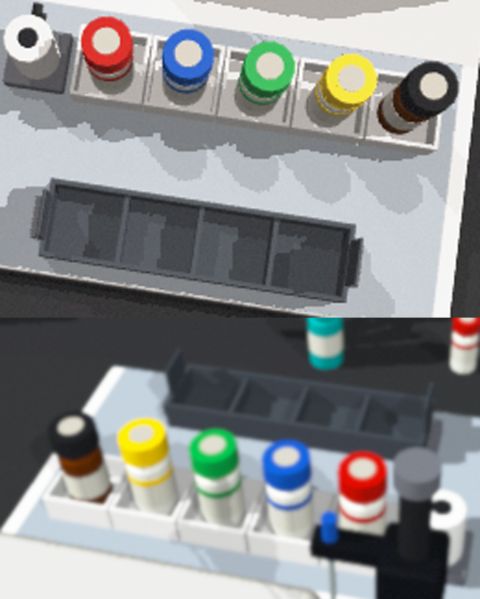

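The top view shows red (107,42), blue (189,54), green (268,66) and yellow (351,78) standing in the four pockets. The carrier is empty, the brown bottle is in place, and the robot is clear.

```bash
python3 -c "
from rig import *
print(close_job())"
```

```text
the job is handed in; nothing more can be done
None
```

I moved the red, blue, green and yellow bottles one at a time from the carrier to the pockets straight behind them and handed the job in at about 26 s of the 86 s. Each was gripped by its cap at 40 N, set down until I felt light floor contact, and then released.

- **Placement:** the last pictures show all four upright, in the same order, with the carrier empty. Cap centres measured within about 1.1 mm of the pocket centres.
- **Left alone:** the brown bottle is in its pocket, and the turquoise and small red look-alikes were not moved.
- **Robot:** it was clear of everything at hand-in. The highest wrist force I read was about 7 N, taken at the end of moves.
- **One disagreement:** the grip width read about 36 mm on the 38 mm caps. The one close picture I took of a grip (red) showed the pads on the cap, and no bottle showed any sign of slipping.

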